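# Hold the bean mill's lid at the pulse mark

### The job

Slide the black lid out of the open end of its parking dock, drop its two lugs through the gaps in the mouth of the bean mill, and turn it clockwise (seen from above) against the spring until its white line points at the yellow pulse mark, half-way to the red lock mark. Keep holding it there by its grip - finish with the lid still in the gripper - and never let it turn on to where it clicks into the lock. Leave the pitcher, cup, tamper and shaker where they are.

Things in the scene. Friction and masses are not known exactly. Their poses are not given: they have to be found in the camera images.
- lid_mid (a point): Loose lid, 0.12 kg, standing in the dock on the worktop. Round black flange 72 mm across (12 to 18 mm above the underside), on it an upright straight grip bar 50 mm long (lid's x), 12 mm thick (y), from 18 to 54 mm up, white line on top. Point: on the axis, 27 mm above the underside; z up, x along the bar. Same after half a turn.
- lid_lug (a point): One of the lid's two lugs, at its foot under the bar's ends (lid's +x and, not listed, -x): 12 mm wide, 4.5 mm thick, reaching 33 mm from the axis. Between them a round plug 52 mm across, from the underside up to the flange. Point: 30 mm from the axis, 2 mm above the underside.
- lid_dock: Fixed U-shaped wooden dock, 25.5 mm high, 93 mm wide (y), from x = -25 to 47 mm. Origin: on the worktop where the lid stands. Open at -x. Steel lips (21.5 to 25.5 mm up, 56 mm apart) overhang the flange, so the lid cannot be lifted: it slides level towards the dock's -x, free of the lips once its axis is 61 mm from the origin. The grip bar stands 28 mm above the lips.
- mill_mouth (a point): Centre of the mouth of the fixed bean mill (grey, round, 92 mm across, 75 mm high), at rim height; z up. Opening 56 mm across, with two lug gaps at +x and -x (16 mm wide, out to 36 mm from the axis); between them lips 5 mm thick. Put in with its bar along x (either way round), the lid rests with its flange on the rim, lid_mid 15 mm above this point, lugs 2.5 mm below the lips.
- pulse_mark (a point): One of two yellow pulse marks on the rim of the mill, half a turn apart, 41 mm from the axis, each 0.70 rad clockwise (seen from above) from the white mark at a gap. A red lock mark is 1.40 rad clockwise from the white one. Inside, a stop bars turning the lid anticlockwise.
- spring_ring (a joint): Sprung ring in the mill, pushed round by the lugs, rad: 0 at rest, grows as the lid turns clockwise, reads the lid's angle past the gap less about 0.08 (0.62 at the pulse mark). Pushes back with 0.045 N m at 0, 0.14 N m at the pulse mark: a lid let go turns back. From about 0.9 a sprung catch resists too; at about 1.3 it clicks in: locked.
- milk_pitcher_mid (a point): Bystander: steel milk pitcher with spout and handle, 66x91x98 mm; point on its middle, 49 mm up.
- espresso_cup_1_mid (a point): Bystander: green-grey espresso cup with a handle, 63x88x49 mm; point at its middle, 25 mm up.
- tamper_mid (a point): Bystander: coffee tamper, steel foot and wooden handle, 58 mm across, 83 mm high; point on its axis, 40 mm up. It stands right of the work, before a fixed toaster oven (0.22 m high, its front from about x = 0.61 m, y from -0.18 to -0.50 m): mind the oven when swinging the arm.
- cocoa_shaker_mid (a point): Bystander: glass shaker with a domed grey top, 44 mm across, 90 mm high; point on its axis, 45 mm up.
There are look-alikes about, which are no part of the job. Of the things that look like the lid_dock, the largest one is meant. What is shaped like the part that bears lid_mid but orange is not meant.

How it is judged (in metres and radians):
On the way, in this order (a step that is already met when the one before it is completed fails the run):
1. the lid is out of the dock and lifted clear (horizontal distance between lid_mid and lid_dock above 0.055 m and height (world z) of lid_mid above 0.05 m), for 0.1 s.
2. the lid sits in the mouth of the mill with its lugs through the gaps, not yet turned (horizontal distance between lid_mid and mill_mouth below 0.004 m and z of lid_mid in the frame of mill_mouth below 0.0185 m and angle between lid_mid's own z axis and vertical below 0.1 rad and value of joint spring_ring below 0.25 rad), for 0.1 s.
At the end, for the whole second after the job is handed in: The lid sits in the mill's mouth (within 4 mm of its axis, at most 3.5 mm above resting, upright within 0.1 rad), within 0.17 rad of the pulse mark (ring 0.45 to 0.79), held by the fingers (over 2 N); bystanders within 30 mm of where they stood (horizontal distance between lid_mid and mill_mouth below 0.004 m and z of lid_mid in the frame of mill_mouth below 0.0185 m and angle between lid_mid's own z axis and vertical below 0.1 rad and value of joint spring_ring between 0.45 and 0.79 rad and angle between the x axis of lid_mid and the x axis of mill_mouth, either way round between 0.53 and 0.87 rad and contact force between the fingers and mill_lid above 2 N and distance of each of milk_pitcher_mid, espresso_cup_1_mid, tamper_mid, cocoa_shaker_mid from where it was at the start of the episode below 0.03 m); the arm keeps its last pose, push and grip.
It fails at once if the lid is turned on towards the lock and its click (ring past 1.2 rad) (value of joint spring_ring above 1.2 rad).
It fails at once if the milk pitcher is shoved or knocked over (distance of milk_pitcher_mid from where it was at the start of the episode above 0.03 m or angle between milk_pitcher_mid's own z axis and vertical above 0.6 rad).
It fails at once if the espresso cup is shoved or knocked over (distance of espresso_cup_1_mid from where it was at the start of the episode above 0.03 m or angle between espresso_cup_1_mid's own z axis and vertical above 0.6 rad).
It fails at once if the tamper is shoved or knocked over (distance of tamper_mid from where it was at the start of the episode above 0.03 m or angle between tamper_mid's own z axis and vertical above 0.6 rad).
It fails at once if the cocoa shaker is shoved or knocked over (distance of cocoa_shaker_mid from where it was at the start of the episode above 0.03 m or angle between cocoa_shaker_mid's own z axis and vertical above 0.6 rad).
It also fails if it takes over 48 s, if anything falls off the work surface, if the arm or the gripper's body presses on something with over 40 N, if the wrist force passes 120 N, or if a joint passes its speed limit or range.

### The arm

A 7-joint arm with a two-finger parallel gripper is mounted at the origin on a cart in front of the work surface, level with it; the furniture and walls round the work are solid. World frame = base frame: x ahead of the robot, y to its left, z up, the work surface at z = 0. Lengths are in mm, angles in rad, forces in N, time in s.
With the tool pointing down it reaches from about 400 to 875 mm from the base axis. Payload 4.4 kg.
Tool frame: the origin (TCP) lies at the very end of the fingers, on their centre line; the grasp point (between the pads) lies 19 mm behind it; y points along the fingers, z is the direction in which the jaws open and shut, and the axes are right-handed (so a half turn about y gives the same grasp; the last joint's range is limited). The gripper opens to 85 mm and grips with 20 to 120 N. Pads are 22 mm wide; open, the fingers measure 114 mm over their backs; the gripper's body (76 mm by 85 mm) begins 54 mm behind the grasp point. The pads swing forward as they close: fully open they stand 13 mm farther back than shut.
Start: joints at [1.049, 0.628, 0.038, 1.517, -0.027, 0.996, -0.02], TCP at [286.146, -583.642, 231.313] pointing down, gripper open.
Joint ranges: [-3.06, 3.06], [-0.37, 2.12], [-1.25, 1.32], [0.18, 2.47], [-1.1, 4.24], [0.23, 1.98], [-2.94, 2.94]. Speed limits (rad/s): [2.57, 2.57, 3.14, 3.14, 3.14, 3.14, 3.14].

### API

Orientations are given as [roll, pitch, yaw] about the fixed x, y, z axes, in that order (R = Rz(yaw) Ry(pitch) Rx(roll)).
In Python, from cell import read_state, get_image, finish_job gives the robot as it stands. The module is installed in compiled form; this text tells all that it offers.
- The arm moves only by the tool servo_tool, never from a script. Its argument "increments" is a list of rows, each an object of numbers: "dx", "dy", "dz": the shift along the world's x, y, z in cm; "ax", "ay", "az": the turn, a rotation vector about the world's x, y, z in rad; "claw": the closure, from -1 (fully open) to 1 (shut). A call has 1 to 8 rows; each row is the pose to reach, as a shift and turn from the pose commanded when the call began; what a row does not reach only later rows make up. A row lasts 1/12 s, in which the tool goes at most 41.7 mm and 7.16 degrees, less where a joint would pass 70% of its speed; a pose out of reach is approached as far as the arm can. A call with a gripper value outside its range is refused whole. The fingers move at their own pace and stop on an object; the grip force is fixed at half the most. Time passes only in rows, so rows that repeat a pose let the fingers close. It gives the time, the measured TCP pose, the force and the opening at its end, in the units of the state.
- read_state(): the state, without advancing time (a new reading comes with each control period).
- get_image(name): name is "scene" or "side" or "wrist"; returns a dict with "color" (420x560x3 uint8, red, green, blue), "fov_y" (degrees; the focal length in pixels is half the picture's height over the tangent of half this angle, whatever the lens; pixels are square), "cx", "cy" (the principal point, pixels), "R" (3x3) and "t" (3): a world point X has camera coordinates R X + t. Camera axes: x right, y down, z forward; pixel columns grow to the right and rows downward; lengths in mm; the calibration is good to about 2 mm. A picture is of the moment at which its call begins. There is no depth.
- finish_job(): hands the job in, once; it reports no verdict.
The state is a dict: "clock": time; "qpos": joint angles; "qd": joint speeds; "tau": joint torques, N m; "eef_pos": TCP position; "tool_rot": TCP orientation; "force": force on the tool from outside, world axes, zero at the start; "torque": the same for the moment, N m; "width": finger opening in mm.
Only numpy, scipy, OpenCV 4.12 (cv2) and the standard library are available. Lean on these libraries where they do the work, as an engineer would, in place of code of your own. Each camera call takes 0.05 s, during which the arm holds its last target.

## Working session

There is one attempt and no reset: what is moved stays moved. The work goes in short steps, Python scripts to look and compute and a tool call to move; the robot and the scene stay as the last step left them, time stands still between calls to the robot, and variables do not carry over. Pictures are saved under pics/ and viewed, and the job is handed in when it is done.

Besides the shell and the picture viewer there is one more tool, called after "Call:" as name(argument=value, ...), one argument or row to a line, values as JSON. servo_tool: Moves the arm, as the interface text tells. Its arguments: {"type":"object","properties":{"increments":{"type":"array","items":{"type":"object","properties":{"dx":{"type":"number"},"dy":{"type":"number"},"dz":{"type":"number"},"ax":{"type":"number"},"ay":{"type":"number"},"az":{"type":"number"},"claw":{"type":"number"}}}}},"required":["increments"]}

```bash
mkdir -p pics
cat > h.py <<'E'
import numpy as np,cv2
from cell import *
def snap(n,f):
    im=get_image(n); cv2.imwrite(f,im["color"][:,:,::-1]); 
    np.savez(f.replace('.png','.npz'),**im); return im
def load(f): return dict(np.load(f))
def foc(im): return im["color"].shape[0]/2/np.tan(np.radians(float(im["fov_y"]))/2)
def proj(im,X):
    c=np.array(im["R"])@np.array(X,float)+np.array(im["t"]); f=foc(im)
    return np.array([im["cx"]+f*c[0]/c[2],im["cy"]+f*c[1]/c[2]])
def ray(im,u,v,z):
    f=foc(im); d=np.array([(u-im["cx"])/f,(v-im["cy"])/f,1.]); R=np.array(im["R"]);t=np.array(im["t"])
    o=-R.T@t; d=R.T@d; return o+d*(z-o[2])/d[2]
def crop(f,out,u0,v0,u1,v1,k=4):
    a=cv2.imread(f)[v0:v1,u0:u1]; cv2.imwrite(out,cv2.resize(a,None,fx=k,fy=k,interpolation=cv2.INTER_CUBIC))
E
python3 - <<'E'
from h import *
for n in("scene","side","wrist"):
    im=snap(n,f"pics/{n}0.png"); print(n,im["fov_y"],im["cx"],im["cy"],-np.array(im["R"]).T@im["t"])
s=read_state(); print(s)
E
```

```text
scene 44.420700880151315 280.36338565513944 206.62304659261747 [-286.19467951  863.38647522  657.46789646]
side 54.210169826557404 278.6145057867568 211.47313006645214 [ 169.95793159 1055.49134575  924.21046966]
wrist 67.62606053782422 282.4952423153303 208.79083294057253 [ 357.67338758 -548.65246484  373.50639225]
{'clock': 0.15, 'qpos': array([ 1.04918753,  0.62912998,  0.0384391 ,  1.51812605, -0.02699025,
        0.9963107 , -0.01999047]), 'qd': array([-1.74008458e-05, -2.78066601e-03, -1.45620699e-03, -3.69174656e-03,
       -2.85584676e-04,  3.42147322e-04,  9.67712924e-04]), 'tau': array([ 2.00608869e-03, -5.63803411e+01,  1.22786075e+00, -1.93651450e+01,
        1.11411445e-02,  7.42294447e-03, -1.05834863e-05]), 'eef_pos': array([ 285.94681923, -583.19896974,  230.60648358]), 'tool_rot': array([-1.57225285e+00, -9.27809215e-06, -2.68576122e+00]), 'force': array([-0.40989381, -0.59181353,  0.37295047]), 'torque': array([-0.00336828, -0.02237502,  0.01588402]), 'width': 85.33568585201975}
```

View pics/scene0.png

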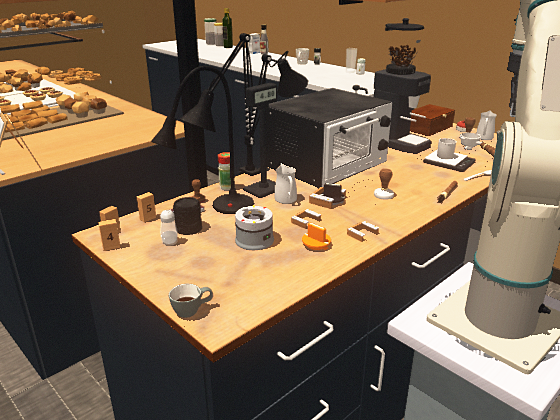

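View pics/side0.png

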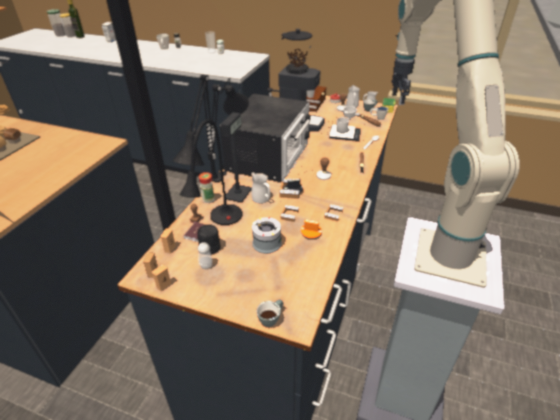

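View pics/wrist0.png

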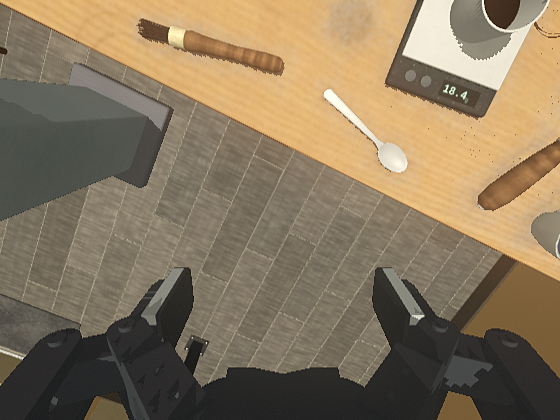

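Run:
```python
from h import *
crop("pics/scene0.png","pics/sc1.png",225,155,405,255,4)
crop("pics/side0.png","pics/sd1.png",190,150,350,260,5)
im=load("pics/scene0.png".replace('png','npz'))
sd=load("pics/side0.npz")
for n,i,u,v,z in [("lid",im,333,190,57),("lid",sd,292,184,57),("mill",im,254,214,75),("mill",sd,266,229,75),("pitcher",im,286,185,49),("tamper",im,385,180,40),("cup",im,186,300,25),("shaker",im,168,228,45)]:
    print(n,ray(i,u,v,z).round())
```

```text
lid [ 552. -135.   57.]
lid [ 577. -130.   57.]
mill [568. 140.  75.]
mill [563. 158.  75.]
pitcher [679. -77.  49.]
tamper [ 516. -329.   40.]
cup [453. 422.  25.]
shaker [702. 304.  45.]
```

View pics/sc1.png

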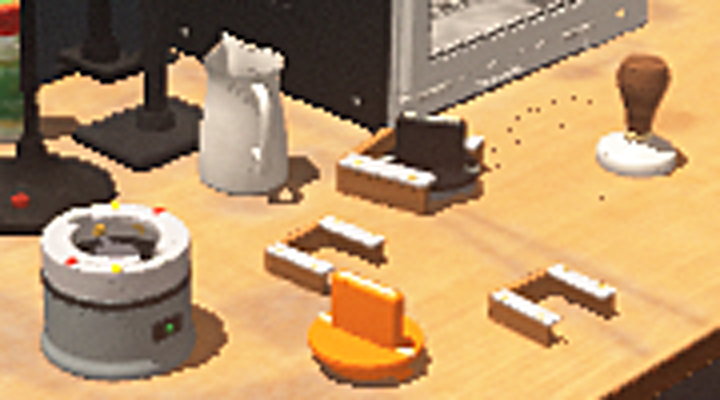

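View pics/sd1.png

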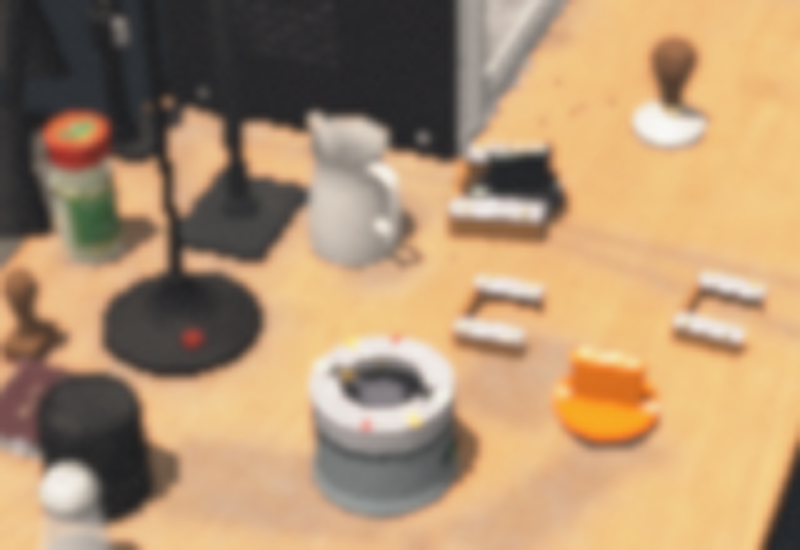

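Run:
```python
from h import *
im=load("pics/scene0.npz"); sd=load("pics/side0.npz")
for n,i,z,pts in [("scene",im,75,[(253.75,206.25),(253.75,222),(264.5,207.5),(243,220)]),("side",sd,75,[(190+355/5,150+342/5),(190+415/5,150+420/5),(190+397/5,150+340/5),(190+367/5,150+425/5)])]:
    P=[ray(i,u,v,z) for u,v in pts]; 
    c=sum(P)/4
    print(n,c.round(1),[ (np.degrees(np.arctan2(*(p-c)[1::-1])).round(),np.linalg.norm(p-c).round()) for p in P])
# dock lips corners
for n,i,z,pts in [("scene dock top: near-left,near-right ends, far", im,25.5,[(225+342/4,155+160/4),(225+430/4,155+178/4)]),("side",sd,25.5,[(190+452/5,150+210/5),(190+545/5,150+212/5),(190+472/5,150+150/5),(190+545/5,150+150/5)])]:
    print(n,[ray(i,u,v,z).round() for u,v in pts])
print("bar scene",[ray(im,225+u/4,155+v/4,54).round() for u,v in[(397,115),(465,125)]])
print("bar side",[ray(sd,190+u/5,150+v/5,54).round() for u,v in[(490,155),(548,152)]])
for n,i in(("scene",im),("side",sd)): print(n)
# lamp triangulate: base
print("lamp base", ray(im,232,203,10).round(), ray(sd,227,215,10).round())
crop("pics/scene0.png","pics/sc2.png",130,20,330,220,3)
crop("pics/side0.png","pics/sd2.png",150,60,330,240,3)
```

```text
scene [569.5 139.3  75. ] [(np.float64(-41.0), np.float64(41.0)), (np.float64(139.0), np.float64(43.0)), (np.float64(-80.0), np.float64(42.0)), (np.float64(99.0), np.float64(41.0))]
side [566.5 144.2  75. ] [(np.float64(-43.0), np.float64(44.0)), (np.float64(139.0), np.float64(43.0)), (np.float64(-80.0), np.float64(42.0)), (np.float64(98.0), np.float64(43.0))]
scene dock top: near-left,near-right ends, far [array([ 618., -116.,   26.]), array([ 555., -139.,   26.])]
side [array([ 615., -109.,   25.]), array([ 549., -130.,   26.]), array([ 629., -189.,   26.]), array([ 575., -208.,   26.])]
bar scene [array([ 602., -154.,   54.]), array([ 557., -176.,   54.])]
bar side [array([ 599., -147.,   54.]), array([ 559., -166.,   54.])]
scene
side
lamp base [758.  60.  10.] [752.  66.  10.]
```

View pics/sc2.png

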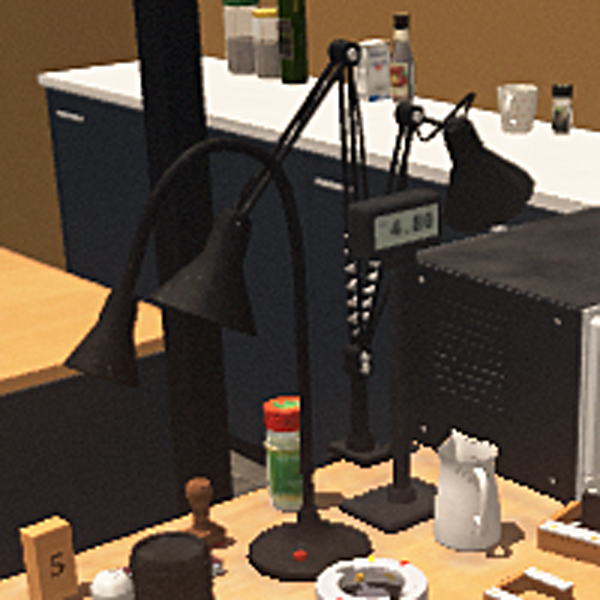

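View pics/sd2.png

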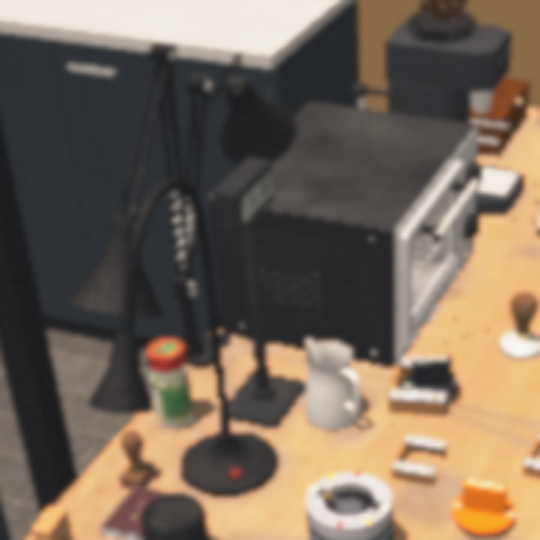

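Run:
```python
from h import *
w=load("pics/wrist0.npz"); print(w["R"].round(3))
from scipy.spatial.transform import Rotation as Ro
s=read_state()
Rt=Ro.from_euler('xyz',s['tool_rot']).as_matrix(); p=s['eef_pos']
c=-w["R"].T@w["t"]
print("cam in tool",(Rt.T@(c-p)).round(2)); print((w["R"]@Rt).round(3))
for h in(50,100,200,230): print(h,proj(w,p-[0,0,h]).round())
# lamp head triangulate
im=load("pics/scene0.npz"); sd=load("pics/side0.npz")
def tri(a,b):
    P=[]
    for i,(u,v) in((im,a),(sd,b)):
        f=foc(i);K=np.array([[f,0,i["cx"]],[0,f,i["cy"]],[0,0,1]]);P.append(K@np.c_[i["R"],i["t"]])
    X=cv2.triangulatePoints(P[0],P[1],np.array(a,float),np.array(b,float));return (X[:3]/X[3]).ravel().round()
print(tri((165,138),(190,190)),tri((205,120),(188,155)),"arc top",tri((130+230/3,20+140/3),(150+175/3,60+183/3)))
print("back lamp head", tri((130+490/3,20+185/3),(150+255/3,60+125/3)))
```

```text
[[ 0.44  -0.898  0.   ]
 [-0.854 -0.418  0.31 ]
 [-0.278 -0.137 -0.951]]
cam in tool [ -79.61 -142.9     0.35]
[[-0.    -0.002  1.   ]
 [ 0.951 -0.31  -0.001]
 [ 0.31   0.951  0.002]]
50 [282. 233.]
100 [282. 209.]
200 [282. 181.]
230 [282. 176.]
[747. 260. 253.] [886.  45. 220.] arc top [740. 130. 404.]
back lamp head [ 862. -284.  279.]
```

Call:
servo_tool(
  increments=[
    {"dx": 1.2, "dy": 1.8, "az": 0.12},
    {"dx": 2.4, "dy": 3.6, "az": 0.24},
    {"dx": 3.6, "dy": 5.4, "az": 0.36},
    {"dx": 4.8, "dy": 7.2, "az": 0.48},
    {"dx": 6.0, "dy": 9.0, "az": 0.6},
    {"dx": 7.2, "dy": 10.8, "az": 0.72},
    {"dx": 8.4, "dy": 12.6, "az": 0.84},
    {"dx": 9.6, "dy": 14.4, "az": 0.96},
  ],
)

```text
invalid input at $.increments[0]: expected keys dx, dy, dz, ax, ay, az, claw
```

Run:
```python
from h import *
s=read_state();print(s['qpos'].round(2),s['eef_pos'].round(1),s['tool_rot'].round(3),s['clock'])
```

```text
[ 1.05  0.63  0.04  1.52 -0.03  1.   -0.02] [ 285.9 -583.2  230.6] [-1.572 -0.    -2.686] 0.15
```

Call:
servo_tool(
  increments=[
    {"dx": 1.2, "dy": 1.8, "dz": 0, "ax": 0, "ay": 0, "az": 0.12, "claw": -1},
    {"dx": 2.4, "dy": 3.6, "dz": 0, "ax": 0, "ay": 0, "az": 0.24, "claw": -1},
    {"dx": 3.6, "dy": 5.4, "dz": 0, "ax": 0, "ay": 0, "az": 0.36, "claw": -1},
    {"dx": 4.8, "dy": 7.2, "dz": 0, "ax": 0, "ay": 0, "az": 0.48, "claw": -1},
    {"dx": 6.0, "dy": 9.0, "dz": 0, "ax": 0, "ay": 0, "az": 0.6, "claw": -1},
    {"dx": 7.2, "dy": 10.8, "dz": 0, "ax": 0, "ay": 0, "az": 0.72, "claw": -1},
    {"dx": 8.4, "dy": 12.6, "dz": 0, "ax": 0, "ay": 0, "az": 0.84, "claw": -1},
    {"dx": 9.6, "dy": 14.4, "dz": 0, "ax": 0, "ay": 0, "az": 0.96, "claw": -1},
  ],
)

```text
clock: 0.82
eef_pos: [382.4, -438.6, 231.1]
tool_rot: [-1.571, 0.0, -1.72]
force: [-0.2, -0.4, 0.2]
width: 85.3
```

Run:
```python
from h import *
s=read_state();print(s['qpos'].round(2),s['eef_pos'].round(1),s['tool_rot'].round(3),s['clock'])
```

```text
[ 0.96  0.54 -0.23  1.71  0.15  0.91  0.51] [ 382.4 -438.6  231.1] [-1.571  0.    -1.72 ] 0.8167
```

Call:
servo_tool(
  increments=[
    {"dx": 1.2, "dy": 1.8, "dz": 0, "ax": 0, "ay": 0, "az": 0.12, "claw": -1},
    {"dx": 2.4, "dy": 3.6, "dz": 0, "ax": 0, "ay": 0, "az": 0.24, "claw": -1},
    {"dx": 3.6, "dy": 5.4, "dz": 0, "ax": 0, "ay": 0, "az": 0.36, "claw": -1},
    {"dx": 4.8, "dy": 7.2, "dz": 0, "ax": 0, "ay": 0, "az": 0.48, "claw": -1},
    {"dx": 6.0, "dy": 9.0, "dz": 0, "ax": 0, "ay": 0, "az": 0.6, "claw": -1},
    {"dx": 7.2, "dy": 10.8, "dz": 0, "ax": 0, "ay": 0, "az": 0.72, "claw": -1},
    {"dx": 8.4, "dy": 12.6, "dz": 0, "ax": 0, "ay": 0, "az": 0.84, "claw": -1},
    {"dx": 9.6, "dy": 14.4, "dz": 0, "ax": 0, "ay": 0, "az": 0.96, "claw": -1},
  ],
)

```text
clock: 1.48
eef_pos: [478.4, -294.8, 231.2]
tool_rot: [-1.571, 0.0, -0.76]
force: [-0.6, 1.4, 0.5]
width: 85.2
```

Call:
servo_tool(
  increments=[
    {"dx": 1.2, "dy": 1.7, "dz": 0, "ax": 0, "ay": 0, "az": 0.12, "claw": -1},
    {"dx": 2.4, "dy": 3.4, "dz": 0, "ax": 0, "ay": 0, "az": 0.24, "claw": -1},
    {"dx": 3.6, "dy": 5.1, "dz": 0, "ax": 0, "ay": 0, "az": 0.36, "claw": -1},
    {"dx": 4.8, "dy": 6.8, "dz": 0, "ax": 0, "ay": 0, "az": 0.48, "claw": -1},
    {"dx": 6.0, "dy": 8.5, "dz": 0, "ax": 0, "ay": 0, "az": 0.6, "claw": -1},
    {"dx": 7.2, "dy": 10.2, "dz": -0.5, "ax": 0, "ay": 0, "az": 0.72, "claw": -1},
    {"dx": 8.4, "dy": 11.9, "dz": -1, "ax": 0, "ay": 0, "az": 0.84, "claw": -1},
    {"dx": 9.8, "dy": 13.5, "dz": -2, "ax": 0, "ay": 0, "az": 0.96, "claw": -1},
  ],
)

```text
clock: 2.15
eef_pos: [576.8, -159.9, 211.7]
tool_rot: [-1.571, -0.001, 0.2]
force: [0.0, -0.2, -0.7]
width: 85.3
```

Run:
```python
from h import *
s=read_state();print(s['qpos'].round(2),s['eef_pos'].round(1),s['tool_rot'].round(3),s['clock'])
snap("wrist","pics/w1.png")
```

```text
[ 0.67  0.67 -0.74  1.68  0.52  1.    1.52] [ 576.8 -159.9  211.7] [-1.571e+00 -1.000e-03  2.000e-01] 2.15
```

View pics/w1.png

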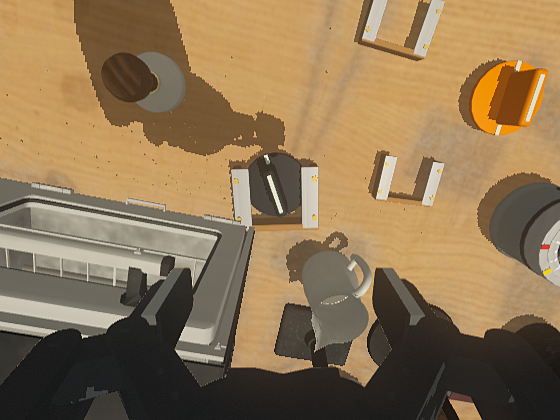

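Run:
```python
from h import *
crop("pics/w1.png","pics/w1c.png",215,135,335,245,6)
```

```text
(no output)
```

View pics/w1c.png

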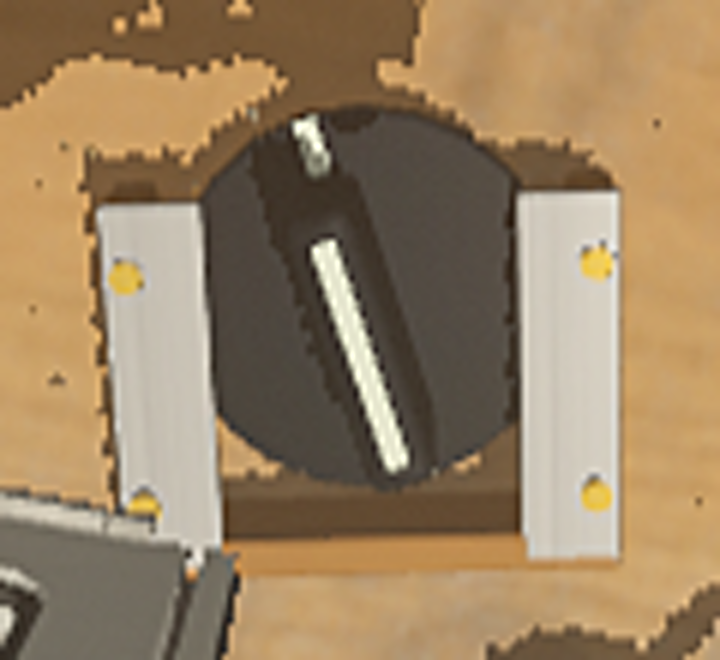

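Run:
```python
from h import *
w=load("pics/w1.npz")
g=lambda u,v,z:ray(w,215+u/6,135+v/6,z)
a,b=g(323,243,54),g(398,467,54)
print("line",a.round(1),b.round(1),((a+b)/2).round(1),np.arctan2(*(b-a)[1::-1]),np.linalg.norm(b-a))
# dock top corners
L=[g(97,207,25.5),g(200,205,25.5),g(518,190,25.5),g(619,190,25.5),g(619,558,25.5),g(525,556,25.5),g(220,548,25.5)]
for p in L: print(p.round(1))
for p,q in((3,4),(2,5),(1,6)): d=L[q]-L[p];print(np.arctan2(d[1],d[0]),np.linalg.norm(d))
print("width",np.linalg.norm(L[3]-L[0]),np.linalg.norm(L[2]-L[1]))
# flange extremes z=18
print("flange left/right/bottom", g(203,300,18).round(1), g(390,488,18).round(1),g(355,105,18).round(1))
print("oven corner",g(235,555,220).round(1))
# mill
s=load("pics/scene0.npz")
```

```text
line [ 564.8 -177.1   54. ] [ 600.2 -157.5   54. ] [ 582.5 -167.3   54. ] 0.5057517244777098 40.35969943599101
[ 572.7 -217.6   25.5]
[ 568.7 -199.7   25.5]
[ 554.9 -145.2   25.5]
[ 551.4 -127.8   25.5]
[ 619.2 -111.5   25.5]
[ 622.3 -128.9   25.5]
[ 632.2 -185.3   25.5]
0.23544380943993928 69.75265947462874
0.23766220414309716 69.36465139043717
0.22365631441218825 65.0800055444375
width 92.30278426757067 56.26048539480569
flange left/right/bottom [ 587.6 -196.8   18. ] [ 616.7 -155.9   18. ] [ 547.1 -176.2   18. ]
oven corner [ 553.7 -178.6  220. ]
```

Run:
```python
from h import *
w=load("pics/w1.npz")
crop("pics/w1.png","pics/w1d.png",0,170,290,400,3)
for z in (0,15,25): print(z,ray(w,254,228,z).round(1), ray(w,248,222,z).round(1))
for x,y in((610,-180),(615,-185),(620,-185),(630,-185)): print(x,y,[proj(w,(x,y,z)).round() for z in(0,15,100,220)])
```

```text
0 [ 644.1 -182.9    0. ] [ 637.9 -191.3    0. ]
15 [ 638.  -182.6   15. ] [ 632.  -190.7   15. ]
25 [ 633.9 -182.4   25. ] [ 628.1 -190.2   25. ]
610 -180 [array([261., 202.]), array([260., 206.]), array([254., 235.]), array([233., 327.])]
615 -185 [array([256., 205.]), array([255., 209.]), array([247., 239.]), array([222., 333.])]
620 -185 [array([256., 209.]), array([255., 213.]), array([246., 244.]), array([221., 341.])]
630 -185 [array([254., 217.]), array([253., 221.]), array([244., 254.]), array([218., 356.])]
```

View pics/w1d.png

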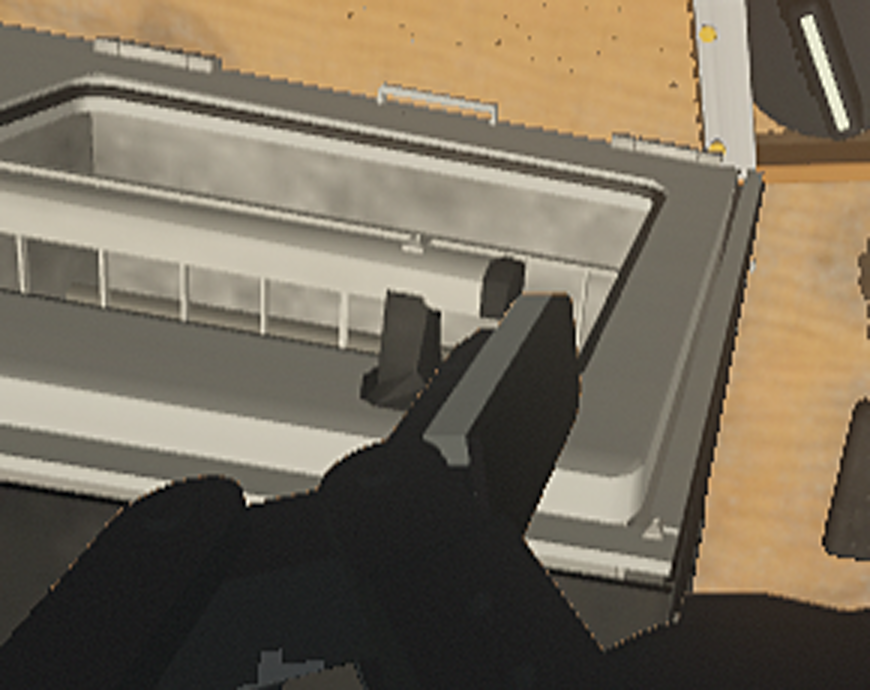

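Call:
servo_tool(
  increments=[
    {"dx": 0, "dy": -0.4, "dz": 0, "ax": 0, "ay": 0, "az": 0.1, "claw": -1},
    {"dx": -0.1, "dy": -0.8, "dz": 0, "ax": 0, "ay": 0, "az": 0.2, "claw": -1},
    {"dx": -0.1, "dy": -1.1, "dz": 0, "ax": 0, "ay": 0, "az": 0.306, "claw": -1},
    {"dx": -0.1, "dy": -1.1, "dz": 0, "ax": 0, "ay": 0, "az": 0.306, "claw": -1},
  ],
)

```text
clock: 2.53
eef_pos: [574.7, -172.7, 210.6]
tool_rot: [-1.57, 0.001, 0.501]
force: [0.9, -1.1, -0.2]
width: 85.3
```

Call:
servo_tool(
  increments=[
    {"dx": 0, "dy": 0, "dz": -2.5, "ax": 0.06, "ay": -0.11, "az": 0, "claw": -1},
    {"dx": 0, "dy": 0, "dz": -5, "ax": 0.121, "ay": -0.219, "az": 0, "claw": -1},
    {"dx": 0, "dy": 0, "dz": -7.5, "ax": 0.121, "ay": -0.219, "az": 0, "claw": -1},
    {"dx": 0, "dy": 0, "dz": -10, "ax": 0.121, "ay": -0.219, "az": 0, "claw": -1},
    {"dx": 0, "dy": 0, "dz": -10, "ax": 0.121, "ay": -0.219, "az": 0, "claw": -1},
  ],
)

```text
clock: 2.95
eef_pos: [570.5, -172.6, 106.5]
tool_rot: [-1.563, -0.243, 0.494]
force: [-1.1, -1.2, -0.5]
width: 85.4
```

Run:
```python
from h import *
s=read_state();print(s['qpos'].round(2),s['eef_pos'].round(1),s['tool_rot'].round(3),s['clock'])
w=snap("wrist","pics/w2.png")
b=np.array([np.cos(.506),np.sin(.506),0])
c=np.array([582.5,-167.3,54])
print([proj(w,c+k*b).round(1) for k in(-25,-20,0,20,25)])
```

```text
[ 0.83  0.78 -0.75  1.92  0.71  0.52  1.74] [ 570.5 -172.6  106.5] [-1.563 -0.243  0.494] 2.95
[array([281. , 198.3]), array([281.1, 205. ]), array([281.5, 230.3]), array([281.8, 253.1]), array([281.9, 258.5])]
```

View pics/w2.png

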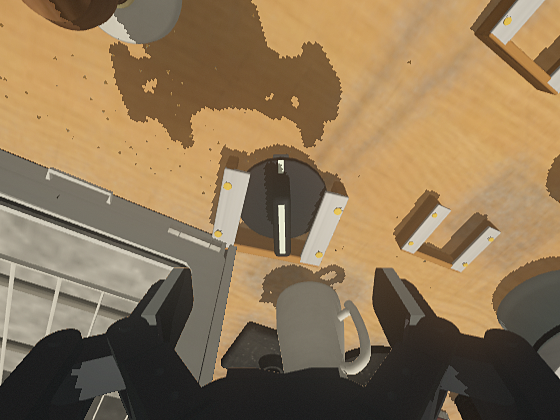

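Call:
servo_tool(
  increments=[
    {"dx": 0, "dy": 0, "dz": -2.0, "ax": 0, "ay": 0, "az": 0, "claw": -1},
    {"dx": 0, "dy": 0, "dz": -4, "ax": 0, "ay": 0, "az": 0, "claw": -1},
    {"dx": 0, "dy": 0, "dz": -6, "ax": 0, "ay": 0, "az": 0, "claw": -1},
    {"dx": 0, "dy": 0, "dz": -6, "ax": 0, "ay": 0, "az": 0, "claw": -1},
    {"dx": 0, "dy": 0, "dz": -6, "ax": 0, "ay": 0, "az": 0, "claw": -1},
  ],
)

```text
clock: 3.42
eef_pos: [576.4, -170.9, 52.5]
tool_rot: [-1.57, -0.251, 0.5]
force: [-0.7, 0.2, 0.5]
width: 85.6
```

Call:
servo_tool(
  increments=[
    {"dx": 0, "dy": 0, "dz": -1.0, "ax": 0, "ay": 0, "az": 0, "claw": -1},
    {"dx": 0, "dy": 0, "dz": -1.9, "ax": 0, "ay": 0, "az": 0, "claw": -1},
    {"dx": 0, "dy": 0, "dz": -1.9, "ax": 0, "ay": 0, "az": 0, "claw": -1},
    {"dx": 0, "dy": 0, "dz": -1.9, "ax": 0, "ay": 0, "az": 0, "claw": 1},
    {"dx": 0, "dy": 0, "dz": -1.9, "ax": 0, "ay": 0, "az": 0, "claw": 1},
    {"dx": 0, "dy": 0, "dz": -1.9, "ax": 0, "ay": 0, "az": 0, "claw": 1},
    {"dx": 0, "dy": 0, "dz": -1.9, "ax": 0, "ay": 0, "az": 0, "claw": 1},
    {"dx": 0, "dy": 0, "dz": -1.9, "ax": 0, "ay": 0, "az": 0, "claw": 1},
  ],
)

```text
clock: 4.08
eef_pos: [575.3, -171.7, 32.6]
tool_rot: [-1.57, -0.25, 0.5]
force: [0.3, 1.0, -0.3]
width: 25.5
```

Call:
servo_tool(
  increments=[
    {"dx": 0, "dy": 0, "dz": 0, "ax": 0, "ay": 0, "az": 0, "claw": 1},
    {"dx": 0, "dy": 0, "dz": 0, "ax": 0, "ay": 0, "az": 0, "claw": 1},
    {"dx": 0, "dy": 0, "dz": 0, "ax": 0, "ay": 0, "az": 0, "claw": 1},
    {"dx": 0, "dy": 0, "dz": 0, "ax": 0, "ay": 0, "az": 0, "claw": 1},
  ],
)

```text
clock: 4.42
eef_pos: [575.2, -171.6, 32.4]
tool_rot: [-1.57, -0.25, 0.5]
force: [-1.0, 0.3, 1.4]
width: 10.5
```

Run:
```python
from h import *
s=read_state();print(s['qpos'].round(2),s['eef_pos'].round(1),s['tool_rot'].round(3),s['clock'],s['force'],s['width'])
w=snap("wrist","pics/w3.png")
```

```text
[ 0.73  0.87 -0.59  1.95  0.84  0.34  1.64] [ 575.2 -171.6   32.4] [-1.57 -0.25  0.5 ] 4.4167 [-0.9774475   0.34225201  1.3718016 ] 10.51499280321288
```

View pics/w3.png

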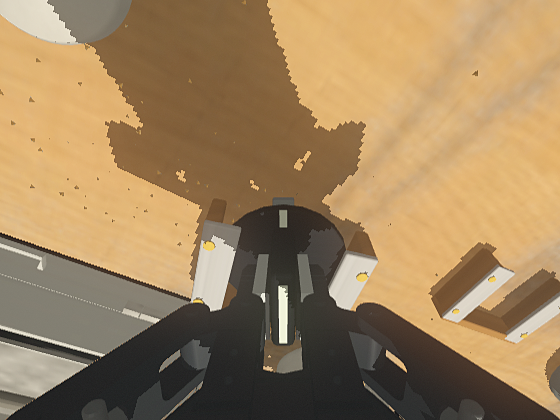

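Call:
servo_tool(
  increments=[
    {"dx": -0.5, "dy": -0.12, "dz": 0, "ax": 0, "ay": 0, "az": 0, "claw": 1},
    {"dx": -1.2, "dy": -0.29, "dz": 0, "ax": 0, "ay": 0, "az": 0, "claw": 1},
    {"dx": -2, "dy": -0.48, "dz": 0, "ax": 0, "ay": 0, "az": 0, "claw": 1},
    {"dx": -3, "dy": -0.72, "dz": 0, "ax": 0, "ay": 0, "az": 0, "claw": 1},
    {"dx": -4, "dy": -0.97, "dz": 0, "ax": 0, "ay": 0, "az": 0, "claw": 1},
    {"dx": -4, "dy": -0.97, "dz": 0, "ax": 0, "ay": 0, "az": 0, "claw": 1},
  ],
)

```text
clock: 4.97
eef_pos: [532.4, -182.2, 32.4]
tool_rot: [-1.569, -0.248, 0.499]
force: [-5.0, 0.9, 9.4]
width: 10.8
```

Call:
servo_tool(
  increments=[
    {"dx": -1, "dy": -0.24, "dz": 0, "ax": 0, "ay": 0, "az": 0, "claw": 1},
    {"dx": -2, "dy": -0.48, "dz": 0, "ax": 0, "ay": 0, "az": 0, "claw": 1},
    {"dx": -3, "dy": -0.72, "dz": 0, "ax": 0, "ay": 0, "az": 0, "claw": 1},
    {"dx": -3.4, "dy": -0.82, "dz": 0, "ax": 0, "ay": 0, "az": 0, "claw": 1},
    {"dx": -3.4, "dy": -0.82, "dz": 0, "ax": 0, "ay": 0, "az": 0, "claw": 1},
  ],
)

```text
clock: 5.38
eef_pos: [499.5, -190.2, 32.4]
tool_rot: [-1.569, -0.248, 0.499]
force: [-5.3, -0.5, 9.1]
width: 11.5
```

Run:
```python
from h import *
s=read_state();print(s['qpos'].round(2),s['eef_pos'].round(1),s['tool_rot'].round(3),s['clock'],s['force'],s['width'])
w=snap("wrist","pics/w4.png")
```

```text
[ 0.82  0.83 -0.58  2.11  1.02  0.25  1.52] [ 499.5 -190.2   32.4] [-1.569 -0.248  0.499] 5.3833 [-5.29480354 -0.50794911  9.14928364] 11.511913782915869
```

View pics/w4.png

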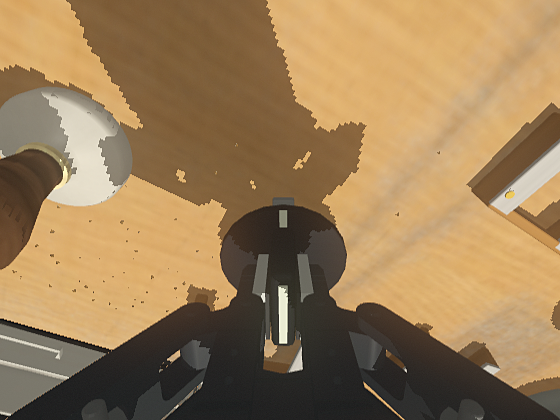

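Call:
servo_tool(
  increments=[
    {"dx": 0, "dy": 0, "dz": 0, "ax": 0, "ay": 0, "az": 0, "claw": -1},
    {"dx": 0, "dy": 0, "dz": 0, "ax": 0, "ay": 0, "az": 0, "claw": -1},
    {"dx": 0, "dy": 0, "dz": 0, "ax": 0, "ay": 0, "az": 0, "claw": -1},
    {"dx": 0, "dy": 0, "dz": 2, "ax": 0, "ay": 0, "az": 0, "claw": -1},
    {"dx": 0, "dy": 0, "dz": 5, "ax": -0.04, "ay": 0.07, "az": 0, "claw": -1},
    {"dx": 0, "dy": 0, "dz": 8, "ax": -0.08, "ay": 0.14, "az": 0, "claw": -1},
    {"dx": 0, "dy": 0, "dz": 10, "ax": -0.121, "ay": 0.219, "az": 0, "claw": -1},
    {"dx": 0, "dy": 0, "dz": 10, "ax": -0.121, "ay": 0.219, "az": 0, "claw": -1},
  ],
)

```text
clock: 6.1
eef_pos: [507.7, -186.6, 137.4]
tool_rot: [-1.576, -0.007, 0.504]
force: [2.0, 0.5, 0.3]
width: 85.6
```

Run:
```python
from h import *
s=read_state();print(s['qpos'].round(2),s['eef_pos'].round(1),s['tool_rot'].round(3),s['clock'],s['force'],s['width'])
w=snap("wrist","pics/w5.png")
```

```text
[ 0.82  0.73 -0.82  1.91  0.73  0.82  1.68] [ 507.7 -186.6  137.4] [-1.576 -0.007  0.504] 6.1 [1.99244307 0.53825444 0.30774205] 85.61444595394188
```

View pics/w5.png

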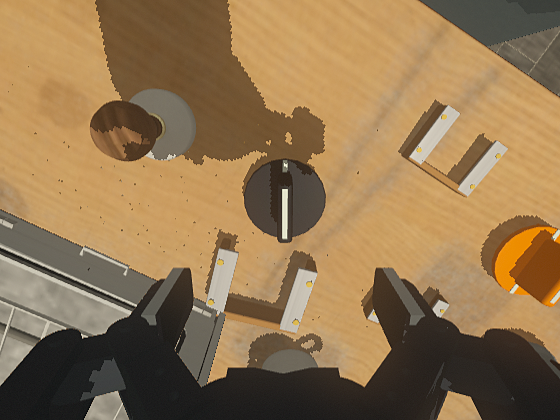

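Call:
servo_tool(
  increments=[
    {"dx": 0, "dy": 0, "dz": 0, "ax": 0, "ay": 0, "az": 0, "claw": -1},
    {"dx": 0, "dy": 0, "dz": 0, "ax": 0, "ay": 0, "az": 0, "claw": -1},
    {"dx": 0, "dy": 0, "dz": 0, "ax": 0, "ay": 0, "az": 0, "claw": -1},
  ],
)

```text
clock: 6.4
eef_pos: [499.3, -190.2, 130.9]
tool_rot: [-1.569, 0.002, 0.499]
force: [-0.2, 0.3, -0.4]
width: 85.0
```

Run:
```python
from h import *
s=read_state();print(s['qpos'].round(2),s['eef_pos'].round(1),s['tool_rot'].round(3),s['clock'],s['force'],s['width'])
w=snap("wrist","pics/w6.png")
crop("pics/w6.png","pics/w6c.png",235,150,335,250,6)
img=w["color"].astype(int)
m=(img[185:242,275:297].min(2)>150); ys,xs=np.nonzero(m); print(ys.min()+185,ys.max()+185)
for yy in (ys.min(),ys.max()): print(xs[ys==yy]+275)
P=np.array([ray(w,275+x,185+y,54) for x,y in zip(xs,ys)])
c=P.mean(0); u,sv,vt=np.linalg.svd(P-c); d=vt[0]*np.sign(vt[0][0]); t=(P-c)@d
print(c, np.arctan2(d[1],d[0]), t.min(),t.max(), c+d*(t.min()+t.max())/2)
```

```text
[ 0.82  0.73 -0.81  1.92  0.73  0.82  1.68] [ 499.3 -190.2  130.9] [-1.569  0.002  0.499] 6.4 [-0.23783302  0.26059262 -0.36350569] 85.04344574788189
204 241
[281 282 283 284]
[281 282 283 284 285]
[ 501.76003366 -189.57614888   54.        ] 0.5136801049077085 -14.215530086667702 15.36754848402709 [ 502.2617043  -189.29310618   54.        ]
```

View pics/w6c.png

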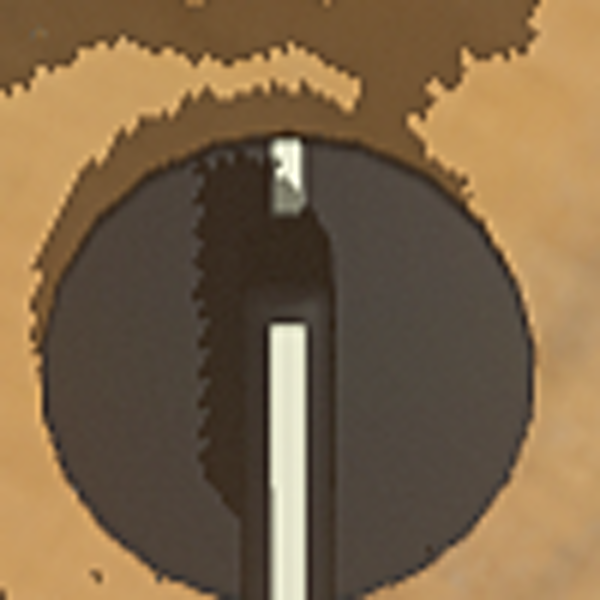

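```bash
cat >> h.py <<'E'
def line(w,u0,v0,u1,v1,z,th=150):
    img=w["color"].astype(np.uint8); m=(img[v0:v1,u0:u1].min(2)>th).astype(np.uint8)
    n,l,st,_=cv2.connectedComponentsWithStats(m); k=1+np.argmax(st[1:,4]); ys,xs=np.nonzero(l==k)
    P=np.array([ray(w,u0+x,v0+y,z) for x,y in zip(xs,ys)]); q=cv2.minAreaRect(P[:,:2].astype(np.float32))
    c=P.mean(0); d=np.linalg.svd(P-c,full_matrices=False)[2][0]; d*=np.sign(d[0])
    return q, np.arctan2(d[1],d[0]), c, (ys.min()+v0,ys.max()+v0)
E
python3 - <<'E'
from h import *
w=load("pics/w6.npz"); print(line(w,270,195,300,275,54))
E
```

```text
(((506.7347717285156, -186.9667205810547), (39.633705139160156, 3.8661537170410156), 28.617076873779297), np.float64(0.5120907900995497), array([ 505.76634284, -187.3262906 ,   54.        ]), (np.int64(204), np.int64(253)))
```

Call:
servo_tool(
  increments=[
    {"dx": 0.4, "dy": 0.2, "dz": -2.5, "ax": 0, "ay": 0, "az": 0.01, "claw": -1},
    {"dx": 0.74, "dy": 0.32, "dz": -5, "ax": 0, "ay": 0, "az": 0.01, "claw": -1},
    {"dx": 0.74, "dy": 0.32, "dz": -7, "ax": 0, "ay": 0, "az": 0.01, "claw": -1},
    {"dx": 0.74, "dy": 0.32, "dz": -9, "ax": 0, "ay": 0, "az": 0.01, "claw": -1},
    {"dx": 0.74, "dy": 0.32, "dz": -10.4, "ax": 0, "ay": 0, "az": 0.01, "claw": -1},
    {"dx": 0.74, "dy": 0.32, "dz": -10.4, "ax": 0, "ay": 0, "az": 0.01, "claw": -1},
    {"dx": 0.74, "dy": 0.32, "dz": -10.4, "ax": 0, "ay": 0, "az": 0.01, "claw": -1},
  ],
)

```text
clock: 7.03
eef_pos: [507.4, -186.2, 27.4]
tool_rot: [-1.569, 0.002, 0.51]
force: [0.6, -0.7, 0.0]
width: 85.5
```

Call:
servo_tool(
  increments=[
    {"dx": 0, "dy": 0, "dz": 0, "ax": 0, "ay": 0, "az": 0, "claw": 1},
    {"dx": 0, "dy": 0, "dz": 0, "ax": 0, "ay": 0, "az": 0, "claw": 1},
    {"dx": 0, "dy": 0, "dz": 0, "ax": 0, "ay": 0, "az": 0, "claw": 1},
    {"dx": 0, "dy": 0, "dz": 0, "ax": 0, "ay": 0, "az": 0, "claw": 1},
    {"dx": 0, "dy": 0, "dz": 0, "ax": 0, "ay": 0, "az": 0, "claw": 1},
    {"dx": 0, "dy": 0, "dz": 0, "ax": 0, "ay": 0, "az": 0, "claw": 1},
    {"dx": 0, "dy": 0, "dz": 0, "ax": 0, "ay": 0, "az": 0, "claw": 1},
    {"dx": 0, "dy": 0, "dz": 0, "ax": 0, "ay": 0, "az": 0, "claw": 1},
  ],
)

```text
clock: 7.7
eef_pos: [508.6, -186.3, 28.6]
tool_rot: [-1.571, -0.0, 0.51]
force: [-0.7, 1.0, 3.3]
width: 11.1
```

Run:
```python
from h import *
s=read_state();print(s['qpos'].round(2),s['eef_pos'].round(1),s['tool_rot'].round(3),s['clock'],s['force'],s['width'])
w=snap("wrist","pics/w7.png")
```

```text
[ 0.72  0.88 -0.66  1.95  0.92  0.64  1.53] [ 508.6 -186.3   28.6] [-1.571 -0.     0.51 ] 7.7 [-0.72763881  0.99561714  3.25274657] 11.065548963796067
```

View pics/w7.png

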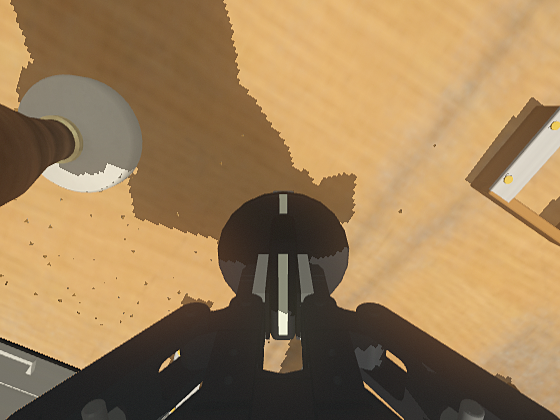

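Run:
```python
from h import *
w=load("pics/w7.npz"); s=read_state(); p=s['eef_pos']; yaw=s['tool_rot'][2]
b=np.array([np.cos(yaw),np.sin(yaw),0])
for k in(-22,-20,-18,18,20,22): 
    print(k,proj(w,[*(p[:2]+k*b[:2]),54]).round(1))
print(line(w,272,225,296,345,54,140))
# flange white tick on the flange: px (284,205)
print("tick outer",ray(w,284,194,18)[:2]-p[:2], "flange edges", ray(w,218,255,15)[:2]-p[:2],ray(w,349,255,15)[:2]-p[:2])
crop("pics/w7.png","pics/w7c.png",230,180,340,350,4)
```

```text
-22 [284.1 253.2]
-20 [284.  257.6]
-18 [284.  261.9]
18 [283.9 333.2]
20 [283.9 336.8]
22 [283.9 340.4]
(((519.4581298828125, -181.00172424316406), (12.822591781616211, 4.041815280914307), 29.496028900146484), np.float64(0.57290010325873), array([ 519.7595413, -180.8175708,   54.       ]), (np.int64(310), np.int64(334)))
tick outer [-32.70639425 -18.27084057] flange edges [ 16.28432165 -32.56319593] [-19.12429263  30.50670743]
```

View pics/w7c.png

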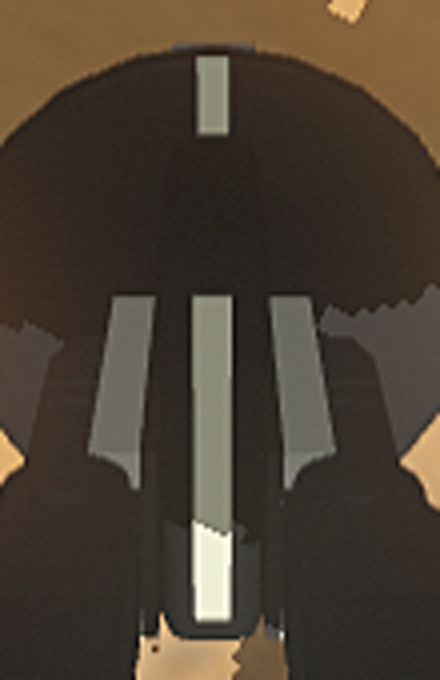

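Call:
servo_tool(
  increments=[
    {"dx": 0, "dy": 0, "dz": 1, "ax": 0, "ay": 0, "az": 0, "claw": 1},
    {"dx": 0, "dy": 0, "dz": 3, "ax": 0, "ay": 0, "az": 0, "claw": 1},
    {"dx": 0, "dy": 0, "dz": 6, "ax": 0, "ay": 0, "az": 0, "claw": 1},
    {"dx": 0, "dy": 0, "dz": 9, "ax": 0, "ay": 0, "az": 0, "claw": 1},
    {"dx": 0, "dy": 0, "dz": 12, "ax": 0, "ay": 0, "az": 0, "claw": 1},
    {"dx": 0, "dy": 0, "dz": 14, "ax": 0, "ay": 0, "az": 0, "claw": 1},
    {"dx": 0, "dy": 0, "dz": 14, "ax": 0, "ay": 0, "az": 0, "claw": 1},
  ],
)

```text
clock: 8.33
eef_pos: [511.1, -186.3, 172.8]
tool_rot: [-1.576, -0.005, 0.51]
force: [1.7, 0.6, -0.8]
width: 11.0
```

Call:
servo_tool(
  increments=[
    {"dx": 0.6, "dy": 2.5, "dz": 0, "ax": 0, "ay": 0, "az": -0.07, "claw": 1},
    {"dx": 1.4, "dy": 5.5, "dz": 0, "ax": 0, "ay": 0, "az": -0.14, "claw": 1},
    {"dx": 2.2, "dy": 8.8, "dz": 0, "ax": 0, "ay": 0, "az": -0.21, "claw": 1},
    {"dx": 3.0, "dy": 12.0, "dz": 0, "ax": 0, "ay": 0, "az": -0.28, "claw": 1},
    {"dx": 3.8, "dy": 15.2, "dz": 0, "ax": 0, "ay": 0, "az": -0.36, "claw": 1},
    {"dx": 4.6, "dy": 18.4, "dz": 0, "ax": 0, "ay": 0, "az": -0.44, "claw": 1},
    {"dx": 5.4, "dy": 21.5, "dz": 0, "ax": 0, "ay": 0, "az": -0.51, "claw": 1},
    {"dx": 6.0, "dy": 23.6, "dz": 0, "ax": 0, "ay": 0, "az": -0.51, "claw": 1},
  ],
)

```text
clock: 9.0
eef_pos: [568.3, 53.8, 168.2]
tool_rot: [-1.569, 0.0, 0.001]
force: [0.9, 0.6, -1.6]
width: 10.8
```

Call:
servo_tool(
  increments=[
    {"dx": 0, "dy": 0, "dz": 0, "ax": 0, "ay": 0, "az": 0, "claw": 1},
    {"dx": 0, "dy": 0, "dz": 0, "ax": 0, "ay": 0, "az": 0, "claw": 1},
    {"dx": 0, "dy": 0, "dz": 0, "ax": 0, "ay": 0, "az": 0, "claw": 1},
    {"dx": 0, "dy": 0, "dz": 0, "ax": 0, "ay": 0, "az": 0, "claw": 1},
  ],
)

```text
clock: 9.33
eef_pos: [568.0, 47.8, 167.7]
tool_rot: [-1.572, 0.002, -0.002]
force: [-0.4, 0.2, -1.6]
width: 10.8
```

Run:
```python
from h import *
s=read_state();print(s['qpos'].round(2),s['eef_pos'].round(1),s['tool_rot'].round(3),s['clock'],s['force'],s['width'])
w=snap("wrist","pics/w8.png")
```

```text
[ 0.3   0.68 -0.69  1.8   0.55  0.87  0.92] [568.   47.8 167.7] [-1.572  0.002 -0.002] 9.3333 [-0.40597885  0.21480621 -1.58515047] 10.837559863540127
```

View pics/w8.png

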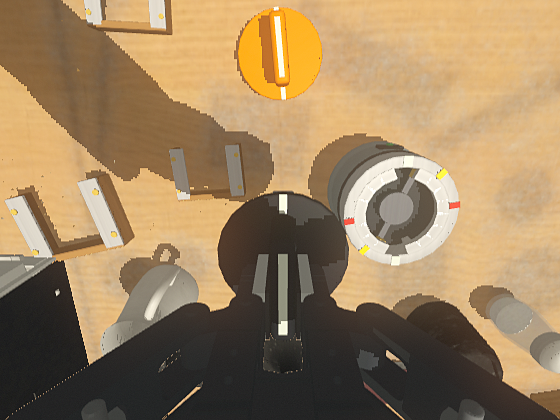

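```bash
cat > mill.py <<'E'
from h import *
def mill(f,c0,z=75):
    w=load(f); img=w["color"]; hsv=cv2.cvtColor(img,cv2.COLOR_RGB2HSV)
    c=proj(w,[*c0,z]); 
    X=[]; 
    Y,Xx=np.mgrid[0:420,0:560]
    P=np.array([[ray(w,u,v,z)[:2] for u in range(560)] for v in range(0,420)]) if False else None
    f_=foc(w);d=np.stack([(Xx-w["cx"])/f_,(Y-w["cy"])/f_,np.ones_like(Xx,float)],-1)@w["R"]; o=-w["R"].T@w["t"]
    G=o+d*((z-o[2])/d[...,2])[...,None]; r=np.hypot(G[...,0]-c0[0],G[...,1]-c0[1])
    h,s_,v=[hsv[...,i] for i in range(3)]
    near=(r<47)&(r>33)
    for n,m in(("red",((h<8)|(h>172))&(s_>140)&(v>90)),("yel",(h>20)&(h<34)&(s_>140)&(v>120))):
        n_,l,st,ce=cv2.connectedComponentsWithStats((m&near).astype(np.uint8))
        for k in range(1,n_):
            if st[k,4]>=8:
                q=G[l==k][:,:2].mean(0); X.append((n,q)); print(n,st[k,4],ce[k].round(1),q.round(2))
    return w,G,X
E
python3 - <<'E'
from mill import *
w,G,X=mill("pics/w8.npz",(568,142))
for n in("red","yel"):
    q=[x for k,x in X if k==n]
    if len(q)==2:
        d=q[1]-q[0]; print(n,"mid",((q[0]+q[1])/2).round(2),"sep",np.linalg.norm(d),"ang",np.arctan2(d[1],d[0])%np.pi)
crop("pics/w8.png","pics/w8c.png",325,130,475,280,5)
E
```

```text
red 56 [454.4 204.9] [562.43 182.13]
red 53 [348.6 221.2] [576.08  99.82]
yel 69 [441.3 173.5] [537.35 167.96]
yel 49 [363.8 249.3] [600.8  113.89]
red mid [569.25 140.97] sep 83.43285924024099 ang 1.7351259312369507
yel mid [569.08 140.93] sep 83.36248586227111 ang 2.4358748930930165
```

View pics/w8c.png

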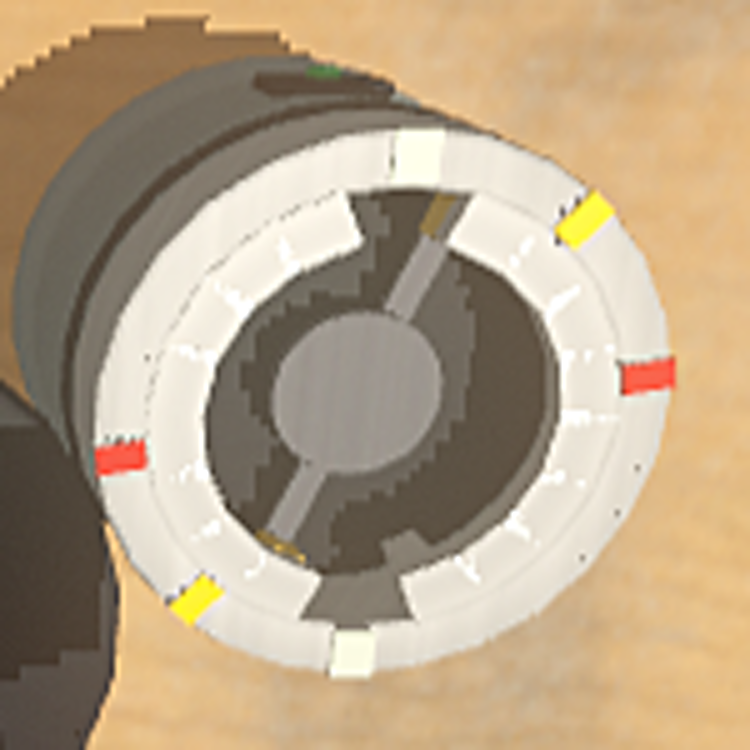

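Call:
servo_tool(
  increments=[
    {"dx": 1, "dy": 2, "dz": 0, "ax": 0, "ay": 0, "az": 0, "claw": 1},
    {"dx": 2.5, "dy": 4, "dz": 0, "ax": 0, "ay": 0, "az": 0, "claw": 1},
    {"dx": 4, "dy": 6.5, "dz": 0, "ax": 0, "ay": 0, "az": 0, "claw": 1},
    {"dx": 5.5, "dy": 9.3, "dz": 0, "ax": 0, "ay": 0, "az": 0, "claw": 1},
    {"dx": 6, "dy": 9.3, "dz": 0, "ax": 0, "ay": 0, "az": 0, "claw": 1},
    {"dx": 6, "dy": 9.3, "dz": 0, "ax": 0, "ay": 0, "az": 0, "claw": 1},
    {"dx": 6, "dy": 9.3, "dz": 0, "ax": 0, "ay": 0, "az": 0, "claw": 1},
    {"dx": 6, "dy": 9.3, "dz": 0, "ax": 0, "ay": 0, "az": 0, "claw": 1},
  ],
)

```text
clock: 10.05
eef_pos: [628.0, 140.3, 167.9]
tool_rot: [-1.573, 0.001, -0.002]
force: [-0.1, -0.9, -0.9]
width: 11.0
```

Run:
```python
from mill import *
s=read_state();print(s['qpos'].round(2),s['eef_pos'].round(1),s['tool_rot'].round(3),s['clock'],s['force'],s['width'])
snap("wrist","pics/w9.png")
w,G,X=mill("pics/w9.npz",(568,141))
print(-w["R"].T@w["t"])
for n in("red","yel"):
    q=[x for k,x in X if k==n]
    if len(q)==2:
        d=q[1]-q[0]; print(n,"mid",((q[0]+q[1])/2).round(2),"sep",np.linalg.norm(d),"ang",np.arctan2(d[1],d[0])%np.pi)
p=s['eef_pos']
print([proj(w,p+[k,0,26]).round(1) for k in(-22,-20,20,22)])
```

```text
[ 0.12  0.77 -0.67  1.59  0.55  0.98  0.84] [628.  140.3 167.9] [-1.573e+00  1.000e-03 -2.000e-03] 10.05 [-0.09401985 -0.85392024 -0.85035451] 10.964353259430133
red 67 [340.7 126. ] [562.26 181.89]
red 66 [228.6 145.1] [575.9   99.41]
yel 78 [322.6  89.4] [537.31 167.72]
yel 65 [248.8 178. ] [600.81 113.56]
[548.63115617 140.33994192 310.9808967 ]
red mid [569.08 140.65] sep 83.60508867990966 ang 1.7347416151792907
yel mid [569.06 140.64] sep 83.45813580217407 ang 2.435481715709958
[array([283.7, 252.9]), array([283.7, 257.3]), array([283.8, 336.9]), array([283.8, 340.5])]
```

View pics/w9.png

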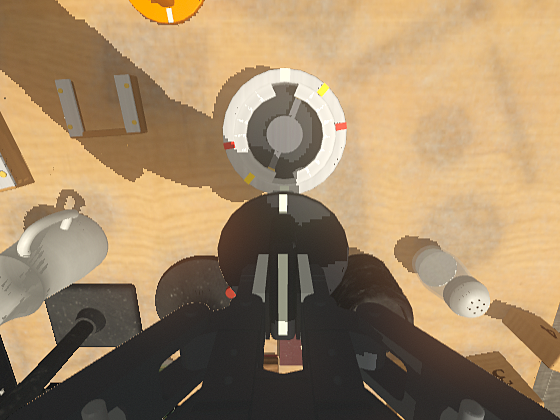

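Run:
```python
from h import *
w=load("pics/w9.npz"); g=cv2.cvtColor(w["color"],cv2.COLOR_RGB2GRAY).astype(float)
p=np.array([628,140.3,167.9])
for v in (200,205,262,275,290,305,330):
    r=g[v,260:310]; k=np.nonzero(r>r.max()*.75)[0]+260; print(v,r.max(),k.min(),k.max(),(k.min()+k.max())/2)
print(g[188:216,283].astype(int)); print(g[246:262,283].astype(int),g[328:345,283].astype(int))
# expected tick on flange z=TCP-10.6, from 36 to ~? 
print([proj(w,p+[-k-1.4,0,-10.6]).round(1) for k in(36,30,27,26)])
# flange edges at widest
print([proj(w,p+[-1.4,s*36,-10.6]).round(1) for s in(-1,1)])
for v in(240,250,260): 
    print(v, g[v,205:235].astype(int), g[v,335:360].astype(int))
```

```text
200 255.0 279 286 282.5
205 255.0 279 286 282.5
262 167.0 278 287 282.5
275 156.0 265 300 282.5
290 160.0 264 301 282.5
305 160.0 278 286 282.0
330 254.0 279 286 282.5
[156 160 142  86  53  41 200 252 253 252 252 252 252 252 252 252 252 252
 252 252 252 252 254 203 150 110  56  54]
[ 46  45  46  43  44  43  40  50 141 154 150 149 148 149 149 148] [247 247 247 247 249 253 218 113  49  61  58  60  94  99  98  98 100]
[array([283.7, 193.4]), array([283.7, 204.7]), array([283.7, 210.2]), array([283.7, 212.1])]
[array([217.5, 257.4]), array([350. , 257.4])]
240 [198 201 202 202 204 204 201 200 201 202 200 200 203 217  80  57  64  66
  66  63  63  64  63  63  62  60  61  62  59  57] [ 58  59  58  59  60  58  60  59  61  60  58  43 187 196 185 183 182 182
 183 183 183 182 186 186 185]
250 [194 195 195 193 193 192 193 191 191 191 194 203 168  46  61  63  63  62
  61  60  59  60  61  58  58  58  57  59  55  57] [ 51  52  53  54  54  56  55  57  55  55  56  52  81  77 110 106 105 105
 106 107 108 109 106 103  95]
260 [ 76  77  77  79  78  75  74  75  70  71  64  58  47 133  49  58  56  56
  57  57  56  53  55  55  55  55  55  55  51  54] [44 44 43 46 46 45 48 48 46 50 48 44 77 51 57 54 53 56 56 56 53 53 54 55
 55]
```

Call:
servo_tool(
  increments=[
    {"dx": -1.5, "dy": 0.08, "dz": 0, "ax": 0, "ay": 0, "az": -0.004, "claw": 1},
    {"dx": -3.5, "dy": 0.08, "dz": -1, "ax": 0, "ay": 0, "az": -0.004, "claw": 1},
    {"dx": -5, "dy": 0.08, "dz": -2.5, "ax": 0, "ay": 0, "az": -0.004, "claw": 1},
    {"dx": -5.75, "dy": 0.08, "dz": -4, "ax": 0, "ay": 0, "az": -0.004, "claw": 1},
    {"dx": -5.75, "dy": 0.08, "dz": -5.5, "ax": 0, "ay": 0, "az": -0.004, "claw": 1},
    {"dx": -5.75, "dy": 0.08, "dz": -5.5, "ax": 0, "ay": 0, "az": -0.004, "claw": 1},
    {"dx": -5.75, "dy": 0.08, "dz": -5.5, "ax": 0, "ay": 0, "az": -0.004, "claw": 1},
    {"dx": -5.75, "dy": 0.08, "dz": -5.5, "ax": 0, "ay": 0, "az": -0.004, "claw": 1},
  ],
)

```text
clock: 10.77
eef_pos: [571.8, 143.1, 114.2]
tool_rot: [-1.57, -0.001, -0.005]
force: [0.1, -0.4, 0.5]
width: 11.0
```

Call:
servo_tool(
  increments=[
    {"dx": 0, "dy": 0, "dz": 0, "ax": 0, "ay": 0, "az": 0, "claw": 1},
    {"dx": 0, "dy": 0, "dz": 0, "ax": 0, "ay": 0, "az": 0, "claw": 1},
    {"dx": 0, "dy": 0, "dz": 0, "ax": 0, "ay": 0, "az": 0, "claw": 1},
  ],
)

```text
clock: 11.02
eef_pos: [571.6, 143.6, 114.0]
tool_rot: [-1.57, -0.001, -0.004]
force: [0.5, 0.1, -1.1]
width: 10.7
```

Run:
```python
from mill import *
s=read_state();print(s['qpos'].round(2),s['eef_pos'].round(1),s['tool_rot'].round(3),s['clock'],s['force'],s['torque'],s['width'])
snap("wrist","pics/w10.png")
w,G,X=mill("pics/w10.npz",(569,140.7))
```

```text
[ 0.09  0.77 -0.63  1.79  0.61  0.79  0.72] [571.6 143.6 114. ] [-1.57e+00 -1.00e-03 -4.00e-03] 11.0167 [ 0.48426591  0.12423426 -1.13905667] [ 0.04835304  0.0193542  -0.05073405] 10.692306563593226
red 80 [346.2 224.6] [562.21 182.43]
red 68 [213.1 245.5] [576.11  98.72]
yel 105 [324.1 185.9] [537.46 167.78]
```

View pics/w10.png

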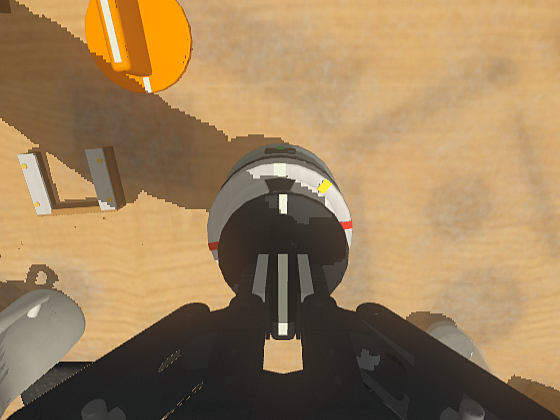

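Call:
servo_tool(
  increments=[
    {"dx": -0.11, "dy": -0.25, "dz": -0.3, "ax": 0, "ay": 0, "az": -0.002, "claw": 1},
    {"dx": -0.11, "dy": -0.25, "dz": -0.3, "ax": 0, "ay": 0, "az": -0.002, "claw": 1},
    {"dx": -0.11, "dy": -0.25, "dz": -0.3, "ax": 0, "ay": 0, "az": -0.002, "claw": 1},
    {"dx": -0.11, "dy": -0.25, "dz": -0.3, "ax": 0, "ay": 0, "az": -0.002, "claw": 1},
  ],
)

```text
clock: 11.4
eef_pos: [569.9, 140.9, 110.2]
tool_rot: [-1.571, 0.0, -0.006]
force: [-0.2, 0.4, -0.6]
width: 10.9
```

Run:
```python
from mill import *
s=read_state();print(s['qpos'].round(2),s['eef_pos'].round(1),s['tool_rot'].round(3),s['clock'],s['force'],s['torque'],s['width'])
snap("wrist","pics/w11.png")
w,G,X=mill("pics/w11.npz",(569,140.7)); crop("pics/w11.png","pics/w11c.png",205,130,365,270,5)
```

```text
[ 0.09  0.77 -0.63  1.79  0.62  0.78  0.71] [569.9 140.9 110.2] [-1.571  0.    -0.006] 11.4 [-0.23780131  0.43091264 -0.61004006] [ 0.0804403  -0.01632316  0.00085069] 10.8906124612812
red 96 [350.7 229.7] [562.43 181.96]
red 40 [214.3 251.1] [576.45  97.43]
yel 110 [329.4 190.2] [537.46 167.88]
```

View pics/w11c.png

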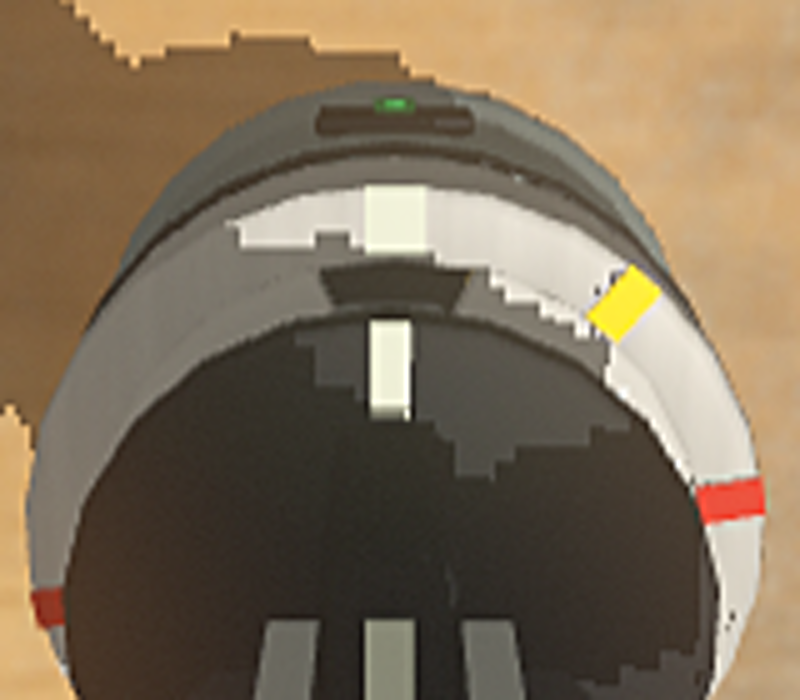

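Call:
servo_tool(
  increments=[
    {"dx": 0.06, "dy": 0.05, "dz": -0.3, "ax": 0, "ay": 0, "az": 0, "claw": 1},
    {"dx": 0.06, "dy": 0.05, "dz": -0.6, "ax": 0, "ay": 0, "az": 0, "claw": 1},
    {"dx": 0.06, "dy": 0.05, "dz": -0.9, "ax": 0, "ay": 0, "az": 0, "claw": 1},
    {"dx": 0.06, "dy": 0.05, "dz": -1.1, "ax": 0, "ay": 0, "az": 0, "claw": 1},
    {"dx": 0.06, "dy": 0.05, "dz": -1.1, "ax": 0, "ay": 0, "az": 0, "claw": 1},
    {"dx": 0.06, "dy": 0.05, "dz": -1.1, "ax": 0, "ay": 0, "az": 0, "claw": 1},
  ],
)

```text
clock: 11.95
eef_pos: [570.4, 141.5, 99.1]
tool_rot: [-1.571, 0.0, -0.006]
force: [0.0, 0.2, -0.9]
width: 10.7
```

Call:
servo_tool(
  increments=[
    {"dx": 0, "dy": 0, "dz": -0.2, "ax": 0, "ay": 0, "az": 0, "claw": 1},
    {"dx": 0, "dy": 0, "dz": -0.4, "ax": 0, "ay": 0, "az": 0, "claw": 1},
    {"dx": 0, "dy": 0, "dz": -0.6, "ax": 0, "ay": 0, "az": 0, "claw": 1},
    {"dx": 0, "dy": 0, "dz": -0.6, "ax": 0, "ay": 0, "az": 0, "claw": 1},
    {"dx": 0, "dy": 0, "dz": -0.6, "ax": 0, "ay": 0, "az": 0, "claw": 1},
  ],
)

```text
clock: 12.37
eef_pos: [570.4, 141.4, 93.2]
tool_rot: [-1.571, 0.0, -0.006]
force: [-0.9, -0.1, -0.8]
width: 10.7
```

Call:
servo_tool(
  increments=[
    {"dx": 0, "dy": 0, "dz": -0.1, "ax": 0, "ay": 0, "az": 0, "claw": 1},
    {"dx": 0, "dy": 0, "dz": -0.2, "ax": 0, "ay": 0, "az": 0, "claw": 1},
    {"dx": 0, "dy": 0, "dz": -0.25, "ax": 0, "ay": 0, "az": 0, "claw": 1},
    {"dx": 0, "dy": 0, "dz": -0.25, "ax": 0, "ay": 0, "az": 0, "claw": 1},
  ],
)

```text
clock: 12.7
eef_pos: [570.7, 141.6, 91.6]
tool_rot: [-1.571, -0.001, -0.006]
force: [-0.3, 0.3, 4.3]
width: 10.9
```

Run:
```python
from mill import *
s=read_state();print(s['qpos'].round(2),s['eef_pos'].round(1),s['tool_rot'].round(3),s['clock'],s['force'],s['torque'],s['width'])
snap("wrist","pics/w12.png"); snap("side","pics/s12.png");
w,G,X=mill("pics/w12.npz",(569,140.7)); crop("pics/w12.png","pics/w12c.png",205,130,365,270,5)
crop("pics/s12.png","pics/s12c.png",220,170,320,260,6)
```

```text
[ 0.08  0.79 -0.61  1.8   0.64  0.75  0.69] [570.7 141.6  91.6] [-1.571e+00 -1.000e-03 -6.000e-03] 12.7 [-0.34341137  0.33127842  4.25380878] [-0.25579194  0.28179843 -0.00926617] 10.855714765152072
red 115 [356.7 241. ] [562.46 182.11]
red 111 [209.9 263.8] [576.2   99.63]
yel 135 [333. 198.] [537.57 167.88]
```

View pics/w12c.png

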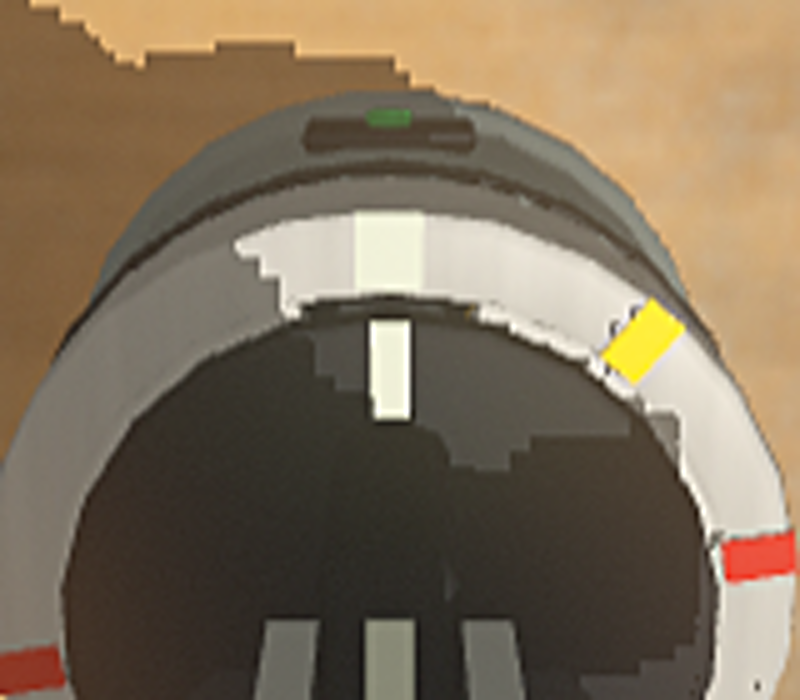

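View pics/s12c.png

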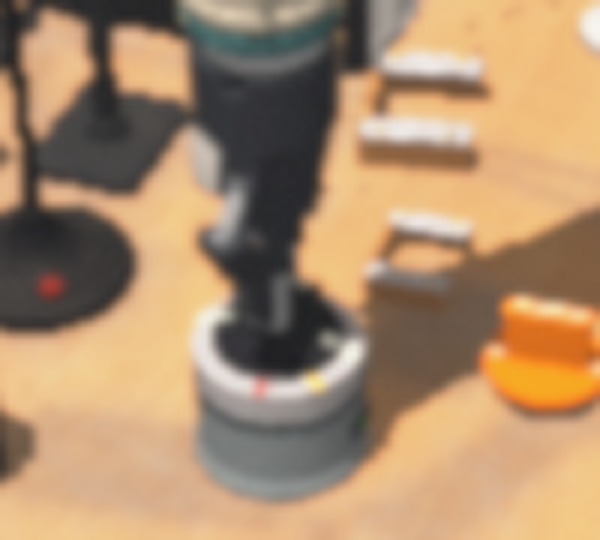

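Call:
servo_tool(
  increments=[
    {"dx": 0, "dy": 0, "dz": -0.1, "ax": 0, "ay": 0, "az": 0, "claw": 1},
    {"dx": 0, "dy": 0, "dz": -0.1, "ax": 0, "ay": 0, "az": 0, "claw": 1},
    {"dx": 0, "dy": 0, "dz": -0.1, "ax": 0, "ay": 0, "az": 0, "claw": 1},
  ],
)

```text
clock: 13.05
eef_pos: [570.7, 141.7, 91.5]
tool_rot: [-1.571, -0.001, -0.006]
force: [-2.8, -2.2, 12.6]
width: 10.8
```

Call:
servo_tool(
  increments=[
    {"dx": 0, "dy": -0.01, "dz": 0.05, "ax": 0, "ay": 0, "az": -0.06, "claw": 1},
    {"dx": 0, "dy": -0.02, "dz": 0.05, "ax": 0, "ay": 0, "az": -0.12, "claw": 1},
    {"dx": 0, "dy": -0.03, "dz": 0.05, "ax": 0, "ay": 0, "az": -0.2, "claw": 1},
    {"dx": 0, "dy": -0.04, "dz": 0.05, "ax": 0, "ay": 0, "az": -0.28, "claw": 1},
    {"dx": 0, "dy": -0.05, "dz": 0.05, "ax": 0, "ay": 0, "az": -0.36, "claw": 1},
    {"dx": 0, "dy": -0.06, "dz": 0.05, "ax": 0, "ay": 0, "az": -0.4, "claw": 1},
    {"dx": 0, "dy": -0.06, "dz": 0.05, "ax": 0, "ay": 0, "az": -0.4, "claw": 1},
  ],
)

```text
clock: 13.63
eef_pos: [571.3, 140.5, 91.6]
tool_rot: [-1.571, -0.002, -0.407]
force: [-0.7, -2.5, 7.7]
width: 11.3
```

Run:
```python
from mill import *
s=read_state();print(s['qpos'].round(2),s['eef_pos'].round(1),s['tool_rot'].round(3),s['clock'],s['force'],s['torque'],s['width'])
```

```text
[ 0.02  0.77 -0.5   1.8   0.54  0.71  0.38] [571.3 140.5  91.6] [-1.571 -0.002 -0.407] 13.6333 [-0.66632891 -2.4913754   7.70517027] [-0.4676439   0.34581303 -0.05265962] 11.327044381038482
```

Call:
servo_tool(
  increments=[
    {"dx": 0, "dy": -0.01, "dz": 0, "ax": 0, "ay": 0, "az": -0.08, "claw": 1},
    {"dx": 0, "dy": -0.02, "dz": 0, "ax": 0, "ay": 0, "az": -0.16, "claw": 1},
    {"dx": 0, "dy": -0.03, "dz": 0, "ax": 0, "ay": 0, "az": -0.24, "claw": 1},
    {"dx": 0, "dy": -0.04, "dz": 0, "ax": 0, "ay": 0, "az": -0.3, "claw": 1},
    {"dx": 0, "dy": -0.04, "dz": 0, "ax": 0, "ay": 0, "az": -0.3, "claw": 1},
    {"dx": 0, "dy": -0.04, "dz": 0, "ax": 0, "ay": 0, "az": -0.3, "claw": 1},
  ],
)

```text
clock: 14.13
eef_pos: [570.9, 139.8, 91.6]
tool_rot: [-1.571, -0.002, -0.706]
force: [-1.4, -2.7, 9.8]
width: 10.9
```

Run:
```python
from mill import *
s=read_state();print(s['qpos'].round(2),s['eef_pos'].round(1),s['tool_rot'].round(3),s['clock'],s['force'],s['torque'],s['width'])
w=snap("wrist","pics/w13.png"); snap("scene","pics/c13.png")
mill("pics/w13.npz",(569,140.7)); crop("pics/w13.png","pics/w13c.png",205,150,365,290,5); crop("pics/c13.png","pics/c13c.png",215,170,295,250,7)
```

```text
[-0.03  0.75 -0.42  1.81  0.46  0.68  0.15] [570.9 139.8  91.6] [-1.571 -0.002 -0.706] 14.1333 [-1.37029223 -2.7299428   9.81970681] [-0.56355638  0.56117117 -0.0638789 ] 10.862540888977396
red 132 [333.  196.5] [562.33 181.75]
yel 137 [282.  178.1] [537.31 167.67]
```

View pics/w13.png

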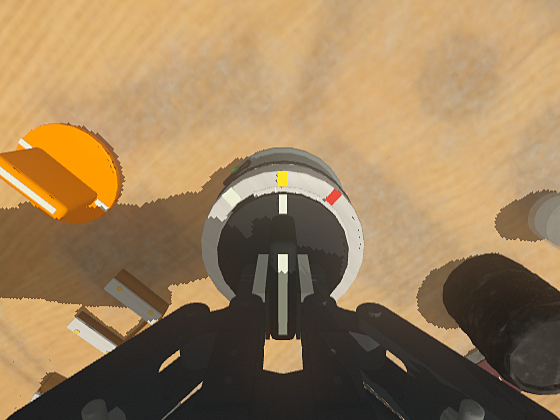

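View pics/w13c.png

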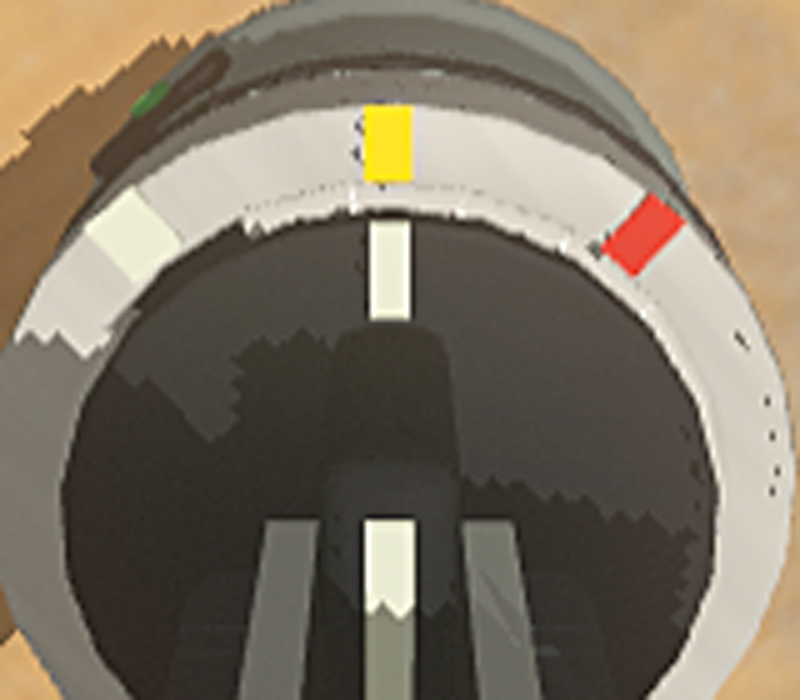

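View pics/c13.png

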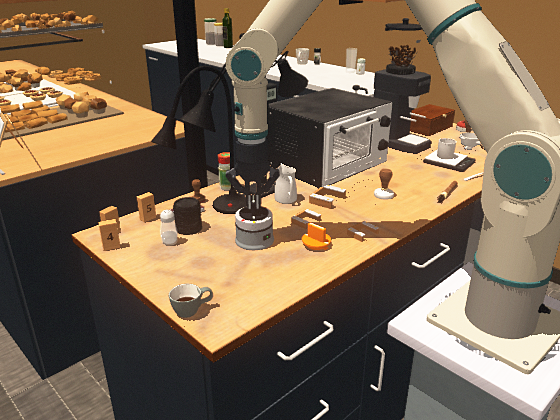

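Run:
```python
from h import *
print(finish_job()); s=read_state(); print(s['clock'],s['eef_pos'],s['tool_rot'],s['width'],s['force'])
```

```text
the job is handed in; nothing more can be done
None
the job is handed in; nothing more can be done
```

The lid is seated in the mill's mouth with its white line on the yellow pulse mark, and I handed the job in at about 14.2 s with the gripper still holding it. `finish_job` reports no verdict.

**What I did**
- I gripped the black lid in the largest dock. The tool was tilted back and the grip set off-centre to keep clear of the oven corner.
- I slid the lid about 76 mm out of the dock, then let go and regripped it upright near its centre.
- I lifted it over to the mill and lowered it through the gaps. It met a firm stop at the expected height, with the grip at 91.5 mm.
- I turned it clockwise by 0.70 rad.

**Last checks**
- **Angle:** the tool yaw was -0.706 rad, against a gap direction of -0.006 rad. In the wrist picture the lid's line and the yellow mark line up to within about a pixel, well short of the red mark.
- **Grip:** the fingers stood 10.9 mm apart on the bar with no sign of slip, pressing down with about 10 N.
- **Bystanders:** in the final scene picture the pitcher, cup, tamper and shaker look where they were at the start. I checked this only by eye.
- **Disagreement:** the mill's marks measured 83.4 mm apart instead of 82 mm. The mill centre came out the same from two viewpoints, so I did not correct for it.
- **Not checked:** the spring ring cannot be read. Its value of about 0.62 is inferred from the lid's angle. A state reading after hand-in was not available.

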